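# Clear the shelf board and set the tape measure on it

### The arm

A 7-joint arm with a two-finger parallel gripper is mounted at the origin on the work surface. World frame = base frame: x ahead of the robot, y to its left, z up, the work surface at z = 0. Lengths are in mm, angles in degrees, forces in N, time in s.
With the tool pointing down it reaches from about 425 to 1025 mm from the base axis. Payload 3.6 kg.
Tool frame: the origin (TCP) lies at the very end of the fingers, on their centre line; the grasp point (between the pads) lies 19 mm behind it; z points along the fingers, x is the direction in which the jaws open and shut, and the axes are right-handed (so a half turn about z gives the same grasp; the last joint's range is limited). The gripper opens to 85 mm and grips with 20 to 120 N. Pads are 22 mm wide; open, the fingers measure 114 mm over their backs; the gripper's body (76 mm by 85 mm) begins 54 mm behind the grasp point. The pads swing forward as they close: fully open they stand 13 mm farther back than shut.
Start: joints at [71.648, 33.873, 2.773, 92.16, -1.908, 54.013, -1.931], TCP at [163.025, -706.436, 231.302] pointing down, gripper open.
Joint ranges: [-153.93, 153.93], [-27.13, 128.08], [-72.61, 78.16], [10.71, 143.7], [-87.88, 267.88], [4.46, 118.87], [-176.78, 176.78]. Speed limits (degrees/s): [147.25, 147.25, 180, 180, 180, 180, 180].

### API

Orientations are given as [roll, pitch, yaw] about the fixed x, y, z axes, in that order (R = Rz(yaw) Ry(pitch) Rx(roll)).
In Python, from station import env gives the robot as it stands.
- The arm moves only by the tool servo_tool, never from a script. Its argument "deltas" is a list that holds one entry, the list of rows, each a list of 5 numbers: the shift along the tool's x, y, z in cm, then the turn about the tool's z in rad, then the opening in per cent of the stroke, from 0 (shut) to 100 (fully open). A call has 1 to 10 rows; each row shifts and turns the commanded pose from where the row before left it, along the tool's axes as they then stand; what a row does not reach is not made up. A row lasts 1/8 s, in which the tool goes at most 62.5 mm and 10.7 degrees, less where a joint would pass 70% of its speed; a pose out of reach is approached as far as the arm can. A call is refused whole if a number of a shift passes 6.25 or a number of a turn 0.188, either way. A call with a gripper value outside its range is refused whole. The fingers move at their own pace and stop on an object; "newtons" is the grip in N (left out, the last holds). Time passes only in rows, so rows that do not move let the fingers close. It gives the time, the measured TCP pose, the force and the opening at its end, in the units of the state.
- env.sense(): the state, without advancing time (a new reading comes with each control period).
- env.read_camera(name): name is "scene" or "top"; returns a dict with "frame" (420x560x3 uint8, red, green, blue), "fx", "fy", "cx", "cy" (pixels), "camera_from_world" (4x4, takes a point from world to camera coordinates). Camera axes: x right, y down, z forward; pixel columns grow to the right and rows downward; lengths in mm; the calibration is good to about 2 mm. A picture is of the moment at which its call begins. There is no depth.
- env.sign_off(): hands the job in, once; it reports no verdict.
The state is a dict: "clock": time; "joint_pos": joint angles; "joint_velocities": joint speeds; "effort": joint torques, N m; "position": TCP position; "tool_rot": TCP orientation; "wrist_force": force on the tool from outside, world axes, zero at the start; "moment": the same for the moment, N m; "grip_width": finger opening in mm.
Only numpy, scipy, OpenCV 4.12 (cv2) and the standard library are available. Lean on these libraries where they do the work, as an engineer would, in place of code of your own. Each camera call takes 0.05 s, during which the arm holds its last target. There are 200 camera calls.

### The job

Get the shelf board ready for marking out: open the drawer and put every drill bit lying on the board into it, each lying in the slot that matches its diameter, and push the drawer fully shut. Then hook the end of the tape measure over the outside of the board's raised lip, draw the case straight back until about 7 cm of blade shows, and press the lock down, leaving the case standing on the board, square to the lip with its hook against it. Leave the phone, pen cup and flask alone.

Things in the scene. Friction and masses are not known exactly. Their poses are not given: they have to be found in the camera images.
- bit10_center (a point): centre of the 10 mm wood drill bit: steel, 100 mm long, along its own x; round fluted part 10 mm across from 28 mm behind the centre (-x) to 50 mm ahead (smooth to grip); behind that a 22 mm long hexagonal shank, 10 mm across its flats. Lies on the board, centre 5 mm above it. Absent in some starts.
- bit15_center (a point): centre of the 15 mm wood drill bit: steel, 100 mm long, along its own x; round fluted part 15 mm across from 28 mm behind the centre (-x) to 50 mm ahead (smooth to grip); behind that a 22 mm long hexagonal shank, 15 mm across its flats. Lies on the board, centre 7.5 mm above it. Absent in some starts.
- bit20_center (a point): centre of the 20 mm wood drill bit: steel, 100 mm long, along its own x; round fluted part 20 mm across from 28 mm behind the centre (-x) to 50 mm ahead (smooth to grip); behind that a 22 mm long hexagonal shank, 20 mm across its flats. Lies on the board, centre 10 mm above it. Absent in some starts.
- bit25_center (a point): centre of the 25 mm wood drill bit: steel, 100 mm long, along its own x; round fluted part 25 mm across from 28 mm behind the centre (-x) to 50 mm ahead (smooth to grip); behind that a 22 mm long hexagonal shank, 25 mm across its flats. Lies on the board, centre 12.5 mm above it. Absent in some starts.
- slot10 (a point): where the centre of the 10 mm bit lies when it rests in its slot in the drawer; the slot is 14 mm wide and runs along this x axis. The slots stand 40 mm apart in order of size, 10, 15, 20, 25 from +y to -y; x is the drawer's sliding direction, +x into the unit.
- slot15 (a point): where the centre of the 15 mm bit lies when it rests in its slot in the drawer; the slot is 19 mm wide and runs along this x axis. Each slot is a pair of notches, open at the top and 14 mm deep, in two upright comb strips 6 mm thick whose middles are 21 mm before and behind this point.
- slot20 (a point): where the centre of the 20 mm bit lies when it rests in its slot in the drawer; the slot is 24 mm wide and runs along this x axis. Between the two comb strips there is a 36 mm gap into which fingers may reach down.
- slot25 (a point): where the centre of the 25 mm bit lies when it rests in its slot in the drawer; the slot is 29 mm wide and runs along this x axis. The drawer's floor is 10 mm below the underside of any seated bit. A bit may lie either way round.
- drawer (a joint): the drawer's opening in m: 0 shut, as at the start (0 to 0.01); opens 0.18 at most, and at 0.15 or more the slots are clear of the unit; sliding it takes about 2 N; it stays where it is left
- drawer_tab (a point): middle of the steel pull tab on the drawer's front: a flat block 28 mm along x, 12 mm across y, 20 mm high, 46 mm above the desk, standing out from the middle of the front panel, whose face is 14 mm to +x of this point and square to x; +x points into the unit. The panel is 216 mm wide, from 7 to 65 mm above the desk; the drawer's side walls are 50 mm high.
- unit: low white desk drawer unit, 190 mm deep, 220 wide, 75 high, a closed book 12 mm thick lying on top; fixed; origin under its middle, the drawer opens to its -x
- lip (a point): on the shelf board: middle of the top edge of the outer (far, +x) face of its lip. The plywood board is fixed, 260 mm along this x, 400 mm along y, 18 mm thick, its top 12 mm below this point; the lip is an aluminium strip 3 mm thick along its whole far edge.
- tape_center (a point): middle of the tape measure's case (half-way up), which stands upright on the board: 90 mm long along its x, 44 mm thick along y, 58 mm high (29 mm below and above this point), 0.4 kg, weighted rubber foot; x points the way the blade comes out. Set down gently, it stays put against the blade's spring.
- hook (a point): lower end of the inner face of the blade's end hook, a tab 3 mm thick, 19 wide, hanging from the blade to 3 mm above the level of the case's underside. Blade drawn in: 59 mm ahead of the case's middle, 14 mm ahead of its front. The blade's underside is 16 mm above the case's underside, so it passes over the lip with the case on the board.
- blade (a joint): how far the blade has been pulled out of the case, in m, beyond the 14 mm that always stand out: 0 drawn in, at most 0.075. So the blade shown, from the case's front to the hook, is 14 mm plus this. Its spring pulls back with 1.2 N at 0 to 2.1 N at the end.
- lock (a joint): how far the lock has been pressed down, in m: 0 up (free), the brake bites from about 0.006 and it stops by 0.008; stays where it is left; takes about 3 N to move and can be pinched and pulled up again
- lock_top (a point): middle of the top of the black lock tab on top of the case, over its middle: 20 mm long along the case, 14 mm wide, standing 14 mm above the case when free
- phone: mobile phone lying on the desk, 75 x 155 x 9 mm; origin under its middle; to be left alone
- pen_cup: white cup full of pens, 76 mm across, 145 mm high; origin under its middle; to be left alone
- flask: pink drinking flask, 68 mm across, 205 mm high; origin under its middle; to be left alone

How it is judged (in metres and radians):
On the way, in this order (a step that is already met when the one before it is completed fails the run):
1. every bit present lies in the slot of its own diameter and the drawer is shut (x of bit10_center in the frame of slot10 between -0.014 and 0.014 m and y of bit10_center in the frame of slot10 between -0.005 and 0.005 m and z of bit10_center in the frame of slot10 between -0.004 and 0.004 m and angle between the x axis of bit10_center and the x axis of slot10, either way round below 0.15 rad and x of bit15_center in the frame of slot15 between -0.014 and 0.014 m and y of bit15_center in the frame of slot15 between -0.005 and 0.005 m and z of bit15_center in the frame of slot15 between -0.004 and 0.004 m and angle between the x axis of bit15_center and the x axis of slot15, either way round below 0.15 rad and x of bit20_center in the frame of slot20 between -0.014 and 0.014 m and y of bit20_center in the frame of slot20 between -0.005 and 0.005 m and z of bit20_center in the frame of slot20 between -0.004 and 0.004 m and angle between the x axis of bit20_center and the x axis of slot20, either way round below 0.15 rad and x of bit25_center in the frame of slot25 between -0.014 and 0.014 m and y of bit25_center in the frame of slot25 between -0.005 and 0.005 m and z of bit25_center in the frame of slot25 between -0.004 and 0.004 m and angle between the x axis of bit25_center and the x axis of slot25, either way round below 0.15 rad and value of joint drawer below 0.006 m), for 0.2 s.
2. with the lock still up, the hook is over the lip and against its outer face and the case has been drawn back so that 60 to 80 mm of blade shows (x of hook in the frame of lip between -0.004 and 0.005 m and z of hook in the frame of lip below -0.004 m and y of hook in the frame of lip between -0.19 and 0.19 m and angle between tape_center's own z axis and vertical below 0.12 rad and angle between the x axis of tape_center and the x axis of lip, either way round below 0.2 rad and value of joint blade between 0.046 and 0.066 m and value of joint lock below 0.002 m), for 0.2 s.
3. the lock is pressed down with the blade still hooked and drawn out (x of hook in the frame of lip between -0.004 and 0.005 m and z of hook in the frame of lip below -0.004 m and y of hook in the frame of lip between -0.19 and 0.19 m and angle between tape_center's own z axis and vertical below 0.12 rad and angle between the x axis of tape_center and the x axis of lip, either way round below 0.2 rad and value of joint blade between 0.046 and 0.066 m and value of joint lock above 0.0045 m), for 0.2 s.
At the end, for the whole second after the job is handed in: Each bit lies in its own slot (14 mm lengthwise, 5 across, 4 in height, 0.15 rad); drawer open under 6 mm; hook outside the lip, within 4 mm of its face, 4 mm below its top; 60 to 80 mm of blade shows; lock down over 4.5 mm; case upright on the board, within 0.2 rad of square (all of step 1 and all of step 3 and height (world z) of tape_center between 0.044 and 0.052 m); the robot touches nothing.
It fails at once if the phone is pushed more than 3 cm from its place (distance of phone from where it was at the start of the episode above 0.03 m).
It fails at once if the pen cup is pushed more than 3 cm from its place (distance of pen_cup from where it was at the start of the episode above 0.03 m).
It fails at once if the flask is pushed more than 3 cm from its place (distance of flask from where it was at the start of the episode above 0.03 m).
Of bit10, bit15, bit20, bit25 only 3 to 4 are there at a start; the rules pass over those that are not, and their reading is None.
At some moment in a run one of tape may be knocked a few centimetres aside while the robot is not near it.
Once in a run the grip may slacken for a moment while it holds something.
It also fails if it takes over 208 s, if anything falls off the work surface, if the arm or the gripper's body presses on something with over 40 N, if the wrist force passes 120 N, or if a joint passes its speed limit or range.

## Working session

There is one attempt and no reset: what is moved stays moved. The work goes in short steps, Python scripts to look and compute and a tool call to move; the robot and the scene stay as the last step left them, time stands still between calls to the robot, and variables do not carry over. Pictures are saved under pics/ and viewed, about 12 in all and at most 16, crops included, and the job is handed in when it is done.

Besides the shell and the picture viewer there is one more tool, called in YAML: its name, and indented under it one key for each argument. servo_tool: Moves the arm, as the interface text tells. Its arguments: {"type":"object","properties":{"deltas":{"type":"array","items":{"type":"array","items":{"type":"array","items":{"type":"number"}}}},"newtons":{"type":"number"}},"required":["deltas"]}

```bash
ls; mkdir -p pics; cat > h.py <<'E'
import numpy as np, cv2
from station import env
from scipy.spatial.transform import Rotation as R
def cam(n,save=None):
    c=env.read_camera(n)
    if save: cv2.imwrite('pics/'+save,c['frame'][:,:,::-1])
    return c
def ray(c,u,v,z):
    M=np.array(c['camera_from_world']);Rm=M[:3,:3];o=-Rm.T@M[:3,3]
    d=Rm.T@np.array([(u-c['cx'])/c['fx'],(v-c['cy'])/c['fy'],1])
    return o+d*(z-o[2])/d[2]
def proj(c,p):
    M=np.array(c['camera_from_world']);q=M[:3,:3]@np.array(p,float)+M[:3,3]
    return np.array([c['fx']*q[0]/q[2]+c['cx'],c['fy']*q[1]/q[2]+c['cy']])
E
python3 - <<'E'
from h import *
for n in('scene','top'):
    c=cam(n,n+'0.png');M=np.array(c['camera_from_world']);print(n,c['fx'],c['cx'],c['cy'],-M[:3,:3].T@M[:3,3],M[:3,:3].round(3).tolist())
print(env.sense())
E
```

```text
pics
scene 410.31779350634815 279.4434374816242 211.10585192639547 [1195.78251814 -748.51896906  786.29570198] [[0.779, 0.627, -0.018], [0.359, -0.469, -0.807], [-0.515, 0.622, -0.59]]
top 443.215738310243 282.1929337108184 202.28219371668658 [ 361.37091308   -2.57622038 1296.24347334] [[0.025, -1.0, 0.004], [-0.982, -0.025, -0.185], [0.185, 0.001, -0.983]]
{'clock': 0.1, 'joint_pos': array([71.64837718, 33.92085416,  2.76704786, 92.22963805, -1.90792006,
       54.01462299, -1.93306975]), 'joint_velocities': array([ 0.00504044, -0.25581055,  0.18196821, -0.12025021,  0.11040656,
        0.01958282, -0.05567406]), 'effort': array([ 5.77778555e-03, -5.49999511e+01,  1.55268542e+00, -1.98827130e+01,
        9.48544533e-03,  3.80515528e-03, -2.31798857e-06]), 'position': array([ 162.86409283, -705.68493517,  230.24638389]), 'tool_rot': array([ 1.79993652e+02,  1.18849308e-01, -7.70026634e+01]), 'wrist_force': array([-0.13542524, -0.26391007,  1.02543338]), 'moment': array([ 0.04165956, -0.03493704,  0.03679505]), 'grip_width': 85.50651132229878}
```

View pics/top0.png

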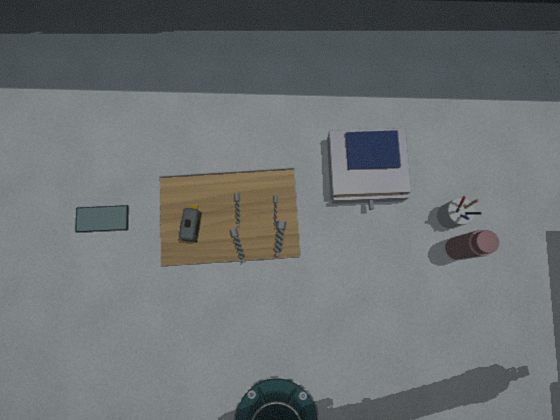

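View pics/scene0.png

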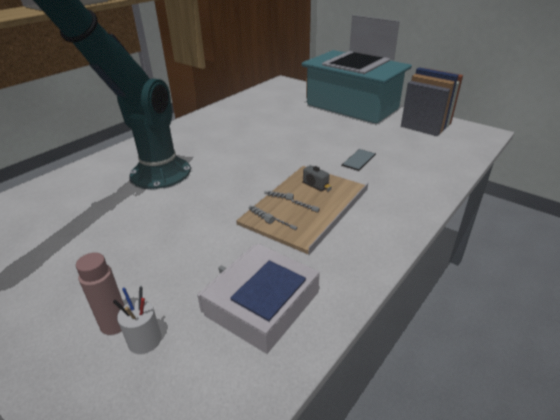

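The top view shows the board (160–300, 168–266) with four bits near (237,208), (237,245), (276,208) and (281,238). The tape is at (190,224), the unit at (370,165) with its tab at (370,205), and the phone, cup and flask are clear of the work. The scene view agrees.

```bash
python3 - <<'E'
import cv2,numpy as np
t=cv2.imread('pics/top0.png');s=cv2.imread('pics/scene0.png')
cv2.imwrite('pics/tc.png',cv2.resize(cv2.convertScaleAbs(t[160:275,155:305],alpha=1.6),None,fx=5,fy=5,interpolation=cv2.INTER_CUBIC))
cv2.imwrite('pics/uc.png',cv2.resize(cv2.convertScaleAbs(t[120:220,315:425],alpha=1.4),None,fx=5,fy=5,interpolation=cv2.INTER_CUBIC))
E
```

```text
(no output)
```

View pics/tc.png

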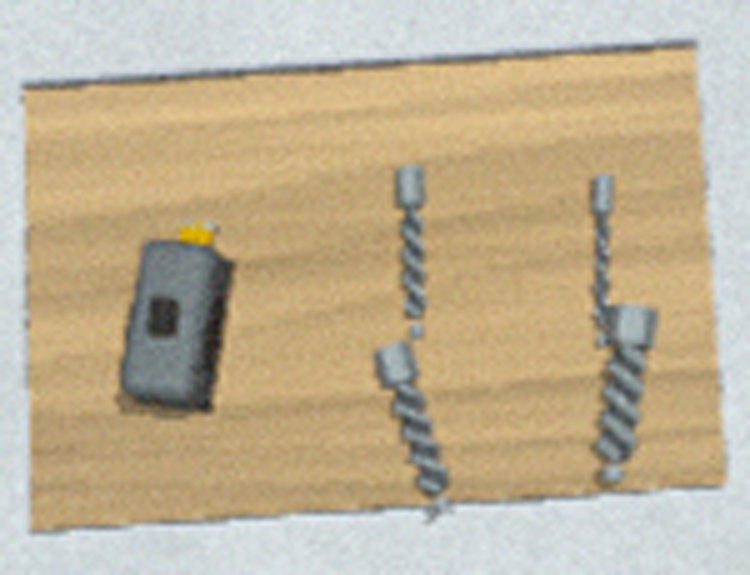

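View pics/uc.png

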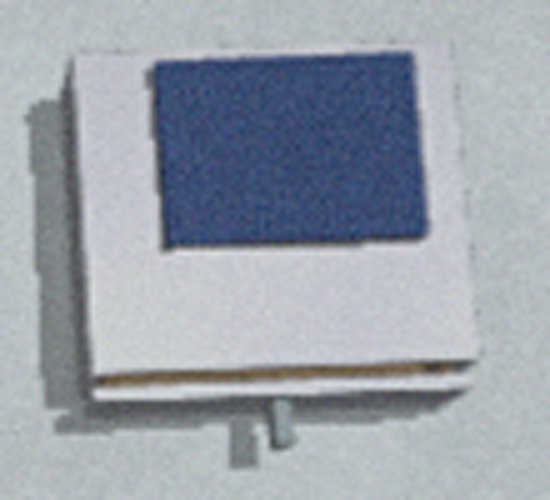

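Clear: the 15 bit (upper middle), 20 (lower middle), 10 (upper right) and 25 (lower right) all lie roughly along x, and the 10's tip is close to the 25's shank. The drawer tab ends near (283,448) in the unit crop.

```bash
cat >> h.py <<'E'
def bitmask(f,z=18):
    h=cv2.cvtColor(f,cv2.COLOR_RGB2HSV); return h
def go(x,y,z,yaw):
    s=env.sense();p=s['position'];y0=s['tool_rot'][2]
    dy=(yaw-y0+90)%180-90
    w=np.radians(y0+dy);d=np.array([x,y,z])-p
    print('turn(rad) %.3f then shift cm x %.2f y %.2f z %.2f'%(-np.radians(dy),(d@[np.cos(w),np.sin(w),0])/10,(d@[np.sin(w),-np.cos(w),0])/10,-d[2]/10))
E
python3 - <<'E'
from h import *
c=cam('top');f=c['frame']
cv=lambda p,o:((p[0]+.5)/5-.5+o[0],(p[1]+.5)/5-.5+o[1])
hsv=cv2.cvtColor(f,cv2.COLOR_RGB2HSV)
B=[cv(p,(155,160)) for p in((24,86),(695,43),(723,487),(31,531))]
poly=np.zeros(f.shape[:2],np.uint8);cv2.fillPoly(poly,[np.array(B).round().astype(int)],1)
m=((hsv[...,1]<75)&(poly>0)).astype(np.uint8)
n,l,st,ce=cv2.connectedComponentsWithStats(m)
for i in range(1,n):
    if st[i,4]>15:
        pts=np.argwhere(l==i)[:,::-1].astype(np.float32);print(st[i],cv2.minAreaRect(pts))
for nm,z,p in zip(['FL lip','FR lip','NR','NL'],[30,30,18,18],B): print(nm,ray(c,*p,z).round(1))
for nm,z,a,b in(('15',25.5,(409,168),(418,336)),('20',28,(391,346),(437,516)),('10',23,(602,176),(602,345)),('25',30.5,(635,308),(609,483))):
    A=ray(c,*cv(a,(155,160)),z);D=ray(c,*cv(b,(155,160)),z);d=A-D;print(nm,A.round(1),D.round(1),'len',np.linalg.norm(d).round(1),'mid',((A+D)/2).round(1),'ang',np.degrees(np.arctan2(d[1],d[0])).round(1))
for p,z in(((68,55),75),((448,45),75),((478,362),75),((92,378),75),((96,398),65),((472,388),65),((283,448),56),((272,400),56),((293,400),56)):print(p,ray(c,*cv(p,(315,120)),z).round(1))
for p,z in(((147,240),76),((222,246),76),((204,405),76),((121,392),76),((163,316),90)):print('tape',ray(c,*cv(p,(155,160)),z).round(1))
E
```

```text
[212 168  85  42 161] ((260.9526672363281, 174.3135986328125), (91.38461303710938, 37.07692337036133), 22.6198673248291)
[166 174  45   4  50] ((187.984619140625, 175.2230682373047), (1.4422205686569214, 44.098663330078125), 86.8201675415039)
[159 177   6  23  33] ((161.5, 188.0), (22.0, 5.0), 90.0)
[161 192 139  75 555] ((227.80685424804688, 227.37130737304688), (69.39604949951172, 138.35824584960938), 86.26860046386719)
[273 194  14  63 397] ((279.5, 225.0), (62.0, 13.0), 90.0)
[160 202   1  42  42] ((160.0, 222.5), (41.0, 0.0), -90.0)
[179 208  23  36 580] ((189.3073272705078, 225.3577880859375), (18.80469512939453, 34.8679313659668), 9.865806579589844)
FL lip [666.2 361.   30. ]
FR lip [702.4 -32.4  30. ]
NR [443.2 -54.   18. ]
NL [408.3 340.6  18. ]
15 [623.8 133.4  25.5] [524.9 123.9  25.5] len 99.3 mid [574.4 128.6  25.5] ang 5.5
20 [518.4 138.9  28. ] [422.1 108.4  28. ] len 101.1 mid [470.3 123.7  28. ] ang 17.6
10 [622.4  20.4  23. ] [522.7  17.6  23. ] len 99.7 mid [572.6  19.   23. ] ang 1.6
25 [543.7  -0.9  30.5] [443.   11.3  30.5] len 101.4 mid [493.4   5.2  30.5] ang -6.9
(68, 55) [ 805.2 -129.1   75. ]
(448, 45) [ 817.  -349.3   75. ]
(478, 362) [ 629.5 -361.3   75. ]
(92, 378) [ 614.8 -143.7   75. ]
(96, 398) [ 605.3 -147.2   65. ]
(472, 388) [ 616.5 -360.4   65. ]
(283, 448) [ 580.9 -254.6   56. ]
(272, 400) [ 608.5 -248.7   56. ]
(293, 400) [ 608.8 -260.6   56. ]
tape [568.6 272.4  76. ]
tape [566.2 230.4  76. ]
tape [477.2 235.   76. ]
tape [483.2 281.2  76. ]
tape [524.2 257.7  90. ]
```

```bash
python3 - <<'E'
from h import *
go(592,-254.8,330,-86.4)
c=cam('top')
E
```

```text
turn(rad) 0.164 then shift cm x -42.32 y -45.66 z -9.96
```

servo_tool:
  deltas:
    - [[0,0,-5,0.164,100],[0,0,-5,0,100],[-4,-4.3,0,0,100],[-4,-4.3,0,0,100],[-4,-4.3,0,0,100],[-4,-4.3,0,0,100],[-4,-4.3,0,0,100],[-4,-4.3,0,0,100],[-4,-4.3,0,0,100],[-4,-4.3,0,0,100]]
  newtons: 40

```text
clock: 1.45
position: [487.2, -364.0, 331.3]
tool_rot: [-180.0, -0.0, -86.4]
wrist_force: [0.2, -0.4, 0.3]
grip_width: 85.2
```

```bash
python3 -c "
from h import *
go(592,-254.8,120,-86.4);print(env.sense()['position'],env.sense()['tool_rot'])"
```

```text
turn(rad) -0.000 then shift cm x -10.24 y -11.14 z 21.13
[ 487.23796945 -363.95879497  331.30099314] [-1.79998451e+02 -1.13948406e-02 -8.64097709e+01]
```

servo_tool:
  deltas:
    - [[-4,-4,0,0,100],[-4,-4,0,0,100],[-2.2,-3.1,0,0,100],[0,0,5,0,60],[0,0,5,0,60],[0,0,5,0,60],[0,0,5,0,60],[0,0,0,0,60]]

```text
clock: 2.45
position: [587.1, -255.4, 127.3]
tool_rot: [179.5, 0.2, -86.4]
wrist_force: [0.3, -0.8, 1.1]
grip_width: 51.3
```

```bash
python3 -c "
from h import *
go(592,-254.8,32,-86.4);s=env.sense();print(s['position'],s['tool_rot'],s['grip_width'])"
```

```text
turn(rad) 0.000 then shift cm x -0.03 y -0.49 z 9.53
[ 587.13983854 -255.36910949  127.32165756] [179.48907982   0.22509321 -86.3915309 ] 51.30064901989091
```

servo_tool:
  deltas:
    - [[0,0,0,0,60],[0,0,4,0,60],[0,0,4,0,60],[0,0,0.8,0,60],[0,0,0,0,60],[0,0,0,0,0],[0,0,0,0,0],[0,0,0,0,0],[0,0,0,0,0],[0,0,0,0,0]]

```text
clock: 3.7
position: [591.9, -255.6, 45.1]
tool_rot: [-179.9, 0.0, -86.4]
wrist_force: [0.8, 3.0, 6.6]
grip_width: 10.9
```

servo_tool:
  deltas:
    - [[0,1,0,0,0],[0,2,0,0,0],[0,2.5,0,0,0],[0,2.5,0,0,0],[0,2.5,0,0,0],[0,2.5,0,0,0],[0,2,0,0,0],[0,1.5,0,0,0],[0,0.5,0,0,0],[0,0,0,0,0]]

```text
clock: 4.95
position: [420.5, -266.5, 45.0]
tool_rot: [-180.0, 0.0, -86.4]
wrist_force: [-0.3, 3.0, 15.9]
grip_width: 10.4
```

servo_tool:
  deltas:
    - [[0,0,0,0,60],[0,0,0,0,60],[0,0,-4,0,60],[0,0,-5,0,60],[0,0,-5,0,60],[0,0,-5,0,60],[-5,0,-5,0,60],[-5,0,0,0,60],[-5,0,0,0,60],[0,0,0,0,60]]

```text
clock: 6.2
position: [410.9, -120.1, 277.4]
tool_rot: [179.9, 0.0, -86.0]
wrist_force: [-0.5, -0.3, -0.7]
grip_width: 51.4
```

```bash
python3 - <<'E'
from h import *
c=cam('top','top1.png');s=cam('scene','scene1.png');t=c['frame'][:,:,::-1];q=s['frame'][:,:,::-1]
r=lambda im,k:cv2.resize(cv2.convertScaleAbs(im,alpha=1.6),None,fx=k,fy=k,interpolation=cv2.INTER_CUBIC)
cv2.imwrite('pics/d1.png',r(t[150:270,320:430],5)); cv2.imwrite('pics/d1s.png',r(q[210:350,130:330],4))
print(env.sense()['position'])
E
```

```text
[ 411.58713054 -123.76133405  277.36279121]
```

View pics/d1.png

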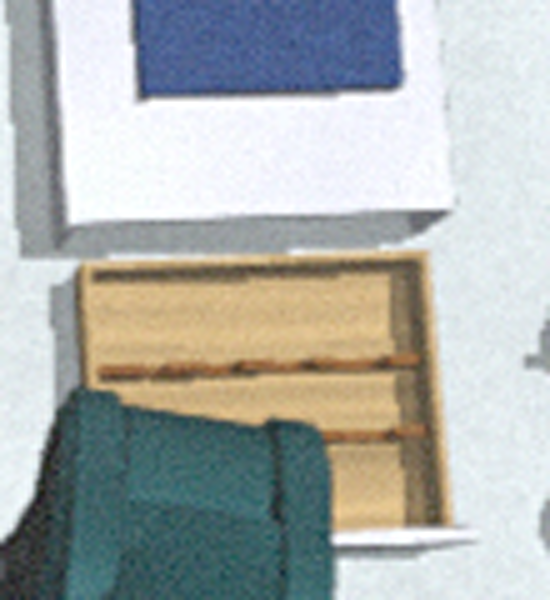

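View pics/d1s.png

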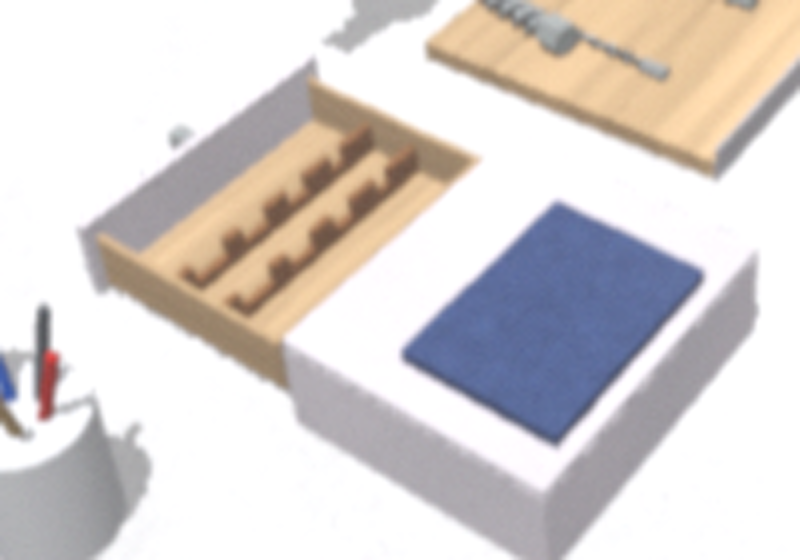

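The drawer is open and empty. In the top crop the comb strips run at rows ~365 (rear) and ~435 (front). In the scene crop the teeth are clear: ends at (240,300) and (405,158), middle at (322,230).

```bash
python3 - <<'E'
from h import *
c=cam('top');s=cam('scene')
def line(c,u,v):
    a=ray(c,u,v,0);b=ray(c,u,v,100);return a,(b-a)/np.linalg.norm(b-a)
def tri(pt,ps):
    a,d=line(c,*pt);b,e=line(s,*ps);A=np.array([d,-e]).T;k=np.linalg.lstsq(A,b-a,rcond=None)[0]
    p=a+k[0]*d;q=b+k[1]*e;return ((p+q)/2).round(1),np.linalg.norm(p-q).round(1)
T=lambda x,y:((x+.5)/5-.5+320,(y+.5)/5-.5+150); S=lambda x,y:((x+.5)/4-.5+130,(y+.5)/4-.5+210)
print('rear -y end',tri(T(417,357),S(234,297)),'rear +y end',tri(T(100,368),S(417,150)))
print('wall +y rear corner',tri(T(82,265),S(478,160)), 'panel -y end', tri(T(478,531),S(80,231)))
u=np.array([np.cos(np.radians(3.6)),np.sin(np.radians(3.6))]);v=np.array([-u[1],u[0]]);o=np.array([420.5,-266.5])
f=lambda P:((P[:2]-o)@u,(P[:2]-o)@v)
for z in(35,38,41):
    print(z,'rear',[np.round(f(ray(c,*T(*p),z)),1) for p in((417,360),(100,372),(255,365))],'front',[np.round(f(ray(c,*T(*p),z)),1) for p in((422,432),(340,435))])
    print('  scene teeth rear',[np.round(f(ray(s,*S(*p),z)),1) for p in((405,155),(363,188),(322,224),(280,260),(240,295))])
    print('  front',[np.round(f(ray(s,*S(*p),z)),1) for p in((358,135),(318,167),(277,202),(235,238))])
E
```

```text
rear -y end (array([ 554.6, -344.2,   41.3]), np.float64(10.0)) rear +y end (array([ 543.3, -166.1,   33.2]), np.float64(4.7))
wall +y rear corner (array([ 598.1, -156.5,   47.6]), np.float64(2.6)) panel -y end (array([ 452.2, -373.8,   60.4]), np.float64(1.2))
35 rear [array([124.7, -91.4]), array([124.6,  91.3]), array([125.3,   2. ])] front [array([ 83.2, -90.6]), array([ 83.3, -43.6])]
  scene teeth rear [array([128.5,  84. ]), array([127. ,  42.4]), array([128.1,   0.9]), array([128.6, -38.9]), array([129.5, -75.5])]
  front [array([87.2, 81.5]), array([87. , 40.9]), array([88.5, -0.5]), array([ 89.9, -40.9])]
38 rear [array([124.3, -90.5]), array([124.2,  91.7]), array([124.9,   2.6])] front [array([ 82.9, -89.7]), array([ 83. , -42.8])]
  scene teeth rear [array([131. ,  81.5]), array([129.5,  40.1]), array([130.6,  -1.2]), array([131. , -40.9]), array([131.9, -77.3])]
  front [array([89.8, 79.1]), array([89.7, 38.6]), array([91.1, -2.6]), array([ 92.5, -42.9])]
41 rear [array([123.9, -89.7]), array([123.8,  92.1]), array([124.5,   3.2])] front [array([ 82.6, -88.9]), array([ 82.7, -42.1])]
  scene teeth rear [array([133.5,  79.1]), array([132. ,  37.8]), array([133. ,  -3.3]), array([133.5, -42.8]), array([134.4, -79.1])]
  front [array([92.4, 76.7]), array([92.3, 36.3]), array([93.7, -4.7]), array([ 95.1, -44.8])]
```

```bash
python3 -c "
from h import *
go(493.4,5.2,110,-96.9)"
```

```text
turn(rad) 0.181 then shift cm x -13.90 y -6.54 z 16.73
```

servo_tool:
  deltas:
    - [[0,0,0,0.181,65],[-4.6,-2.2,0,0,65],[-4.6,-2.2,0,0,65],[-4.7,-2.1,0,0,65],[0,0,5,0,65],[0,0,5,0,65],[0,0,5,0,65],[0,0,1.7,0,65],[0,0,0,0,65],[0,0,0,0,65]]

```text
clock: 7.65
position: [493.8, 6.0, 111.0]
tool_rot: [-179.9, -0.0, -96.9]
wrist_force: [-0.0, 0.1, 0.9]
grip_width: 55.5
```

```bash
python3 -c "
from h import *
go(493.4,5.2,20.5,-96.9);s=env.sense();print(s['position'],s['tool_rot'],s['grip_width'])"
```

```text
turn(rad) 0.001 then shift cm x 0.09 y 0.03 z 9.05
[493.80492249   6.03053004 110.95693473] [-1.79927419e+02 -7.17505654e-03 -9.68674071e+01] 55.46778650609273
```

servo_tool:
  deltas:
    - [[0.1,0,5,0,65],[0,0,3,0,65],[0,0,0.9,0,65],[0,0,0,0,65],[0,0,0,0,0],[0,0,0,0,0],[0,0,0,0,0],[0,0,0,0,0],[0,0,0,0,0]]
  newtons: 60

```text
clock: 8.78
position: [493.7, 5.9, 22.9]
tool_rot: [-179.9, 0.0, -96.8]
wrist_force: [-0.0, -0.5, 7.9]
grip_width: 22.7
```

servo_tool:
  deltas:
    - [[0,0,-1,0,0],[0,0,-4,0,0],[0,0,-5,0,0],[0,0,-2,0,0],[0,0,0,0,0],[0,0,0,0,0]]

```text
clock: 9.52
position: [491.9, 5.7, 141.0]
tool_rot: [179.9, -0.0, -96.8]
wrist_force: [0.3, -0.4, -2.0]
grip_width: 23.2
```

```bash
python3 -c "
from h import *
go(528.1,-319.9,140,-86.4);s=env.sense();print(s['position'],s['tool_rot'],s['grip_width'])"
```

```text
turn(rad) -0.181 then shift cm x 32.72 y -1.57 z 0.10
[491.85644879   5.68830734 140.99725191] [ 1.79922866e+02 -2.41577435e-02 -9.67777257e+01] 23.1756614923062
```

servo_tool:
  deltas:
    - [[2,0,0,-0.181,0],[4,-0.2,0,0,0],[4.5,-0.2,0,0,0],[4.5,-0.2,0,0,0],[4.5,-0.2,0,0,0],[4.5,-0.2,0,0,0],[4.5,-0.2,0,0,0],[3,-0.2,0,0,0],[1,-0.2,0,0,0],[0,0,0,0,0]]

```text
clock: 10.78
position: [525.0, -316.6, 140.2]
tool_rot: [179.9, 0.1, -86.4]
wrist_force: [-0.4, 1.2, -1.3]
grip_width: 22.9
```

```bash
python3 - <<'E'
from h import *
go(528.1,-319.9,50,-86.4);s=env.sense();print(s['position'],s['tool_rot'],s['grip_width'])
q=cam('scene','scene2.png')['frame'][:,:,::-1]
cv2.imwrite('pics/d2s.png',cv2.resize(cv2.convertScaleAbs(q[170:350,130:330],alpha=1.6),None,fx=3,fy=3,interpolation=cv2.INTER_CUBIC))
E
```

```text
turn(rad) -0.000 then shift cm x 0.35 y -0.29 z 9.02
[ 524.99499935 -316.56899364  140.22629396] [ 1.79899215e+02  9.99957343e-02 -8.64056843e+01] 22.887036533158852
```

View pics/d2s.png

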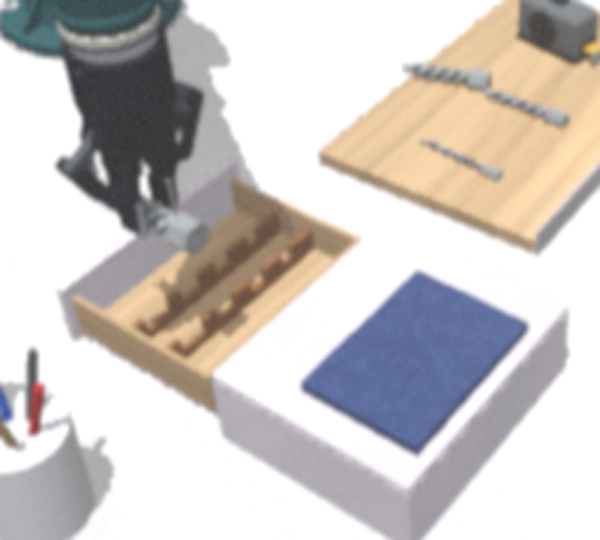

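The 25 bit is held level over the -y end of the drawer, at about (180,225). The remaining three bits and the tape are undisturbed.

servo_tool:
  deltas:
    - [[0.3,-0.3,4,0,0],[0,0,4,0,0],[0,0,1,0,0],[0,0,0,0,0],[0,0,0,0,0]]

```text
clock: 11.45
position: [530.0, -320.1, 53.0]
tool_rot: [-179.9, -0.1, -86.4]
wrist_force: [0.4, -0.5, -1.2]
grip_width: 22.9
```

```bash
python3 - <<'E'
from h import *
go(528.1,-319.9,25,-86.4);s=env.sense();print(s['position'],s['wrist_force'])
E
```

```text
turn(rad) 0.001 then shift cm x -0.03 y 0.18 z 2.80
[ 529.95050383 -320.11305164   53.03330051] [ 0.40122546 -0.47146257 -1.21880856]
```

servo_tool:
  deltas:
    - [[0,0.2,0.8,0,0],[0,0,0.6,0,0],[0,0,0.5,0,0],[0,0,0.4,0,0],[0,0,0,0,0]]

```text
clock: 12.08
position: [526.4, -320.1, 28.0]
tool_rot: [180.0, 0.0, -86.4]
wrist_force: [0.3, 1.1, -0.7]
grip_width: 22.9
```

servo_tool:
  deltas:
    - [[0,0,0.3,0,0],[0,0,0.2,0,0],[0,0,0,0,0]]

```text
clock: 12.45
position: [529.9, -320.3, 26.7]
tool_rot: [-179.7, -0.1, -86.4]
wrist_force: [-0.4, 2.1, 15.6]
grip_width: 22.8
```

servo_tool:
  deltas:
    - [[0,0,0,0,35],[0,0,0,0,35],[0,0,-2,0,35],[0,0,-4,0,40],[0,0,-6,0,60],[-4,0,-2,-0.12,60],[-5,0,0,-0.12,60],[-5,0,0,0,60],[-5,0,0,0,60],[-5,0,0,0,60]]

```text
clock: 13.7
position: [469.9, -86.8, 164.6]
tool_rot: [-179.9, -0.0, -72.7]
wrist_force: [0.2, 0.5, -0.2]
grip_width: 51.3
```

```bash
python3 - <<'E'
from h import *
go(470.3,123.7,110,-72.4)
q=cam('scene','scene3.png')['frame'][:,:,::-1]
cv2.imwrite('pics/d3s.png',cv2.resize(cv2.convertScaleAbs(q[170:350,130:330],alpha=1.6),None,fx=3,fy=3,interpolation=cv2.INTER_CUBIC))
E
```

```text
turn(rad) -0.005 then shift cm x -20.05 y -6.40 z 5.46
```

View pics/d3s.png

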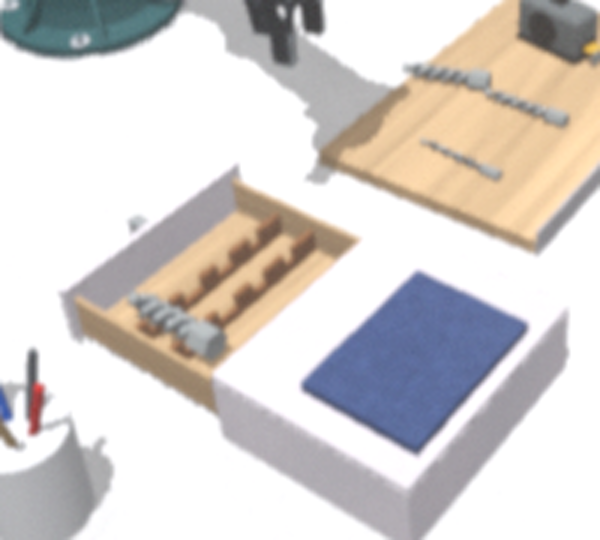

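The 25 bit lies in its slot, from (132,297) to (215,338).

servo_tool:
  deltas:
    - [[-5,-1.6,0,0,60],[-5,-1.6,0,0,60],[-5,-1.6,2,0,60],[-4.5,-1.4,2,0,60],[0,0,0,0,60],[0,0,0,0,60]]

```text
clock: 14.5
position: [471.4, 116.1, 124.0]
tool_rot: [180.0, -0.0, -72.6]
wrist_force: [0.2, -0.8, 0.6]
grip_width: 51.2
```

```bash
python3 - <<'E'
from h import *
go(470.3,123.7,21.5,-72.4)
E
```

```text
turn(rad) -0.004 then shift cm x -0.76 y -0.13 z 10.25
```

servo_tool:
  deltas:
    - [[-0.7,-0.1,4,0,60],[0,0,4,0,60],[0,0,2.1,0,60],[0,0,0,0,60],[0,0,0,0,60],[0,0,0,0,0],[0,0,0,0,0],[0,0,0,0,0],[0,0,0,0,0],[0,0,0,0,0]]

```text
clock: 15.75
position: [470.9, 123.4, 23.7]
tool_rot: [-179.9, -0.0, -72.6]
wrist_force: [-0.0, -0.5, 8.0]
grip_width: 17.4
```

servo_tool:
  deltas:
    - [[0,0,-1,0,0],[0,0,-4,0,0],[0,0,-5,0,0],[0,0,-2,0.12,0],[0,0,0,0.124,0],[0,0,0,0,0]]

```text
clock: 16.5
position: [470.1, 123.4, 143.3]
tool_rot: [-179.9, -0.0, -86.6]
wrist_force: [0.4, -0.1, -0.8]
grip_width: 17.6
```

```bash
python3 -c "
from h import *
go(525.6,-280,140,-86.4);s=env.sense();print(s['position'],s['tool_rot'],s['grip_width'])"
```

```text
turn(rad) -0.003 then shift cm x 40.61 y -3.01 z 0.33
[470.08967387 123.43179046 143.32472631] [-1.79945141e+02 -1.11158274e-02 -8.65535010e+01] 17.554755485647718
```

servo_tool:
  deltas:
    - [[3,-0.3,0,0,0],[5,-0.4,0,0,0],[5,-0.4,0,0,0],[5,-0.4,0,0,0],[5,-0.4,0,0,0],[5,-0.4,0,0,0],[5,-0.4,0,0,0],[5,-0.3,0,0,0],[2.6,0,0,0,0],[0,0,0,0,0]]

```text
clock: 17.75
position: [523.0, -283.0, 141.8]
tool_rot: [179.9, -0.0, -86.8]
wrist_force: [0.0, 1.0, -1.3]
grip_width: 17.5
```

servo_tool:
  deltas:
    - [[0,0,4,0,0],[0,0,4,0,0],[0,0,0.5,0,0],[0,0,0,0,0],[0,0,0,0,0]]

```text
clock: 18.38
position: [525.3, -279.9, 59.1]
tool_rot: [-179.9, -0.1, -86.6]
wrist_force: [-0.6, 0.2, -1.0]
grip_width: 17.3
```

```bash
python3 - <<'E'
from h import *
go(525.6,-280,27.5,-86.4);s=env.sense();print(s['position'],s['wrist_force'],s['grip_width'])
E
```

```text
turn(rad) -0.003 then shift cm x 0.01 y -0.03 z 3.16
[ 525.3180713  -279.89035464   59.06166732] [-0.59174718  0.17959504 -1.02816914] 17.34891903973457
```

servo_tool:
  deltas:
    - [[0,0,1,0,0],[0,0,0.8,0,0],[0,0,0.6,0,0],[0,0,0.4,0,0],[0,0,0.3,0,0],[0,0,0.2,0,0],[0,0,0,0,0]]

```text
clock: 19.25
position: [527.4, -279.7, 27.4]
tool_rot: [-179.7, -0.1, -86.6]
wrist_force: [-2.0, 2.4, 17.1]
grip_width: 17.6
```

servo_tool:
  deltas:
    - [[0,0,0,0,25],[0,0,0,0,25],[0,0,-2,0,25],[0,0,-4,0,30],[0,0,-6,0,50],[-4,0,-1,-0.035,50],[-6,0,0,0,50],[-6,0,0,0,50],[-6,0,0,0,50],[-6,0,0,0,50]]

```text
clock: 20.5
position: [498.1, 0.1, 155.2]
tool_rot: [180.0, -0.0, -84.7]
wrist_force: [-0.1, 0.4, 0.4]
grip_width: 42.5
```

servo_tool:
  deltas:
    - [[-6,0,0,0,50],[-4,0,0,0,50],[0,0,0,0,50],[0,0,0,0,50]]

```text
clock: 21.0
position: [489.3, 97.4, 154.8]
tool_rot: [179.9, -0.1, -84.7]
wrist_force: [0.7, -0.7, -0.0]
grip_width: 42.5
```

```bash
python3 - <<'E'
from h import *
go(574.4,128.6,100,-84.5)
q=cam('scene','scene4.png')['frame'][:,:,::-1]
cv2.imwrite('pics/d4s.png',cv2.resize(cv2.convertScaleAbs(q[170:350,130:330],alpha=1.6),None,fx=3,fy=3,interpolation=cv2.INTER_CUBIC))
E
```

```text
turn(rad) -0.003 then shift cm x -2.29 y -8.77 z 5.48
```

View pics/d4s.png

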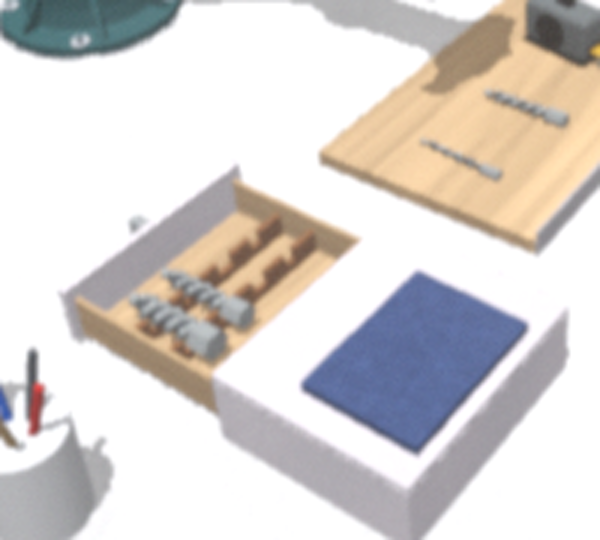

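The 20 bit also lies in its slot, (165,275) to (250,315). The 15 and 10 bits are unmoved. The tape looks shifted a little, so I'll re-measure it later.

servo_tool:
  deltas:
    - [[-1.1,-4.4,0,0,50],[-1.2,-4.3,2,0,50],[0,0,3.5,0,50],[0,0,0,0,50],[0,0,0,0,50]]

```text
clock: 21.68
position: [574.1, 128.1, 100.0]
tool_rot: [180.0, -0.0, -84.7]
wrist_force: [1.1, -0.3, -0.2]
grip_width: 42.7
```

```bash
python3 - <<'E'
from h import *
go(574.4,128.6,20.5,-84.5)
E
```

```text
turn(rad) -0.004 then shift cm x -0.05 y -0.04 z 7.95
```

servo_tool:
  deltas:
    - [[0,0,4,0,50],[0,0,3,0,50],[0,0,0.95,0,50],[0,0,0,0,50],[0,0,0,0,50],[0,0,0,0,0],[0,0,0,0,0],[0,0,0,0,0],[0,0,0,0,0],[0,0,0,0,0]]

```text
clock: 22.92
position: [574.9, 129.6, 21.1]
tool_rot: [-179.9, -0.0, -84.6]
wrist_force: [0.3, -0.5, 4.8]
grip_width: 12.2
```

servo_tool:
  deltas:
    - [[0,0,-1,0,0],[0,0,-4,0,0],[0,0,-5,0,0],[0,0,-2,0.03,0],[0,0,0,0,0],[0,0,0,0,0]]

```text
clock: 23.68
position: [573.1, 128.9, 138.6]
tool_rot: [179.8, -0.1, -86.3]
wrist_force: [-0.4, -0.3, -0.5]
grip_width: 12.2
```

```bash
python3 -c "
from h import *
go(523,-240,140,-86.4);s=env.sense();print(s['position'],s['tool_rot'],s['grip_width'])"
```

```text
turn(rad) 0.001 then shift cm x 36.51 y 7.31 z -0.14
[573.07469681 128.92333445 138.58868083] [ 1.79838273e+02 -5.07474005e-02 -8.63407215e+01] 12.181965934023928
```

servo_tool:
  deltas:
    - [[3,0.5,0,0,0],[5,1,0,0,0],[5,1,0,0,0],[5,1,0,0,0],[5,1,0,0,0],[5,1,0,0,0],[5,1,0,0,0],[3.5,0.8,0,0,0],[0,0,0,0,0],[0,0,0,0,0]]

```text
clock: 24.92
position: [524.0, -238.1, 138.6]
tool_rot: [179.9, 0.1, -86.3]
wrist_force: [-0.8, -0.2, -1.0]
grip_width: 12.3
```

servo_tool:
  deltas:
    - [[0,0,4,0,0],[0,0,4,0,0],[0,0,0.3,0,0],[0,0,0,0,0],[0,0,0,0,0],[0,0,0,0,0]]

```text
clock: 25.68
position: [525.6, -239.7, 58.3]
tool_rot: [-179.9, -0.1, -86.3]
wrist_force: [-0.6, 0.0, -1.4]
grip_width: 12.3
```

```bash
python3 - <<'E'
from h import *
go(523,-240,25,-86.4);s=env.sense();print(s['position'],s['wrist_force'],s['grip_width'])
E
```

```text
turn(rad) 0.001 then shift cm x 0.02 y 0.26 z 3.33
[ 525.61828025 -239.65631072   58.32606554] [-0.64615524  0.03241673 -1.36563977] 12.328553747654714
```

servo_tool:
  deltas:
    - [[0,0.2,1,0,0],[0,0,0.8,0,0],[0,0,0.6,0,0],[0,0,0.4,0,0],[0,0,0.3,0,0],[0,0,0.3,0,0],[0,0,0,0,0]]

```text
clock: 26.55
position: [525.0, -239.4, 24.9]
tool_rot: [-179.8, -0.1, -86.3]
wrist_force: [-0.3, 1.2, 10.3]
grip_width: 12.5
```

servo_tool:
  deltas:
    - [[0,0,0,0,20],[0,0,0,0,20],[0,0,-2,0,20],[0,0,-4,0,25],[0,0,-6,0,45],[-4,0,-1,0.036,45],[-6,0,0,0,45],[-6,0,0,0,45],[-6,-3,0,0,45],[-2,-3,0,0,45]]

```text
clock: 27.8
position: [572.4, 2.8, 153.1]
tool_rot: [180.0, 0.1, -88.0]
wrist_force: [0.7, -1.3, -0.7]
grip_width: 38.2
```

servo_tool:
  deltas:
    - [[-1,0,0,0,45],[0,0,2.5,0,45],[0,0,2.5,0,45],[0,0,0,0,45],[0,0,0,0,45]]

```text
clock: 28.42
position: [572.1, 7.3, 103.4]
tool_rot: [180.0, -0.0, -88.5]
wrist_force: [-0.5, 0.1, -0.4]
grip_width: 38.3
```

```bash
python3 - <<'E'
from h import *
go(572.6,19,19.3,-88.4)
E
```

```text
turn(rad) -0.001 then shift cm x -1.17 y -0.08 z 8.41
```

servo_tool:
  deltas:
    - [[-1.15,0,4,0,45],[0,0,3,0,45],[0,0,1.2,0,45],[0,0,0.2,0,45],[0,0,0,0,45],[0,0,0,0,0],[0,0,0,0,0],[0,0,0,0,0],[0,0,0,0,0],[0,0,0,0,0]]

```text
clock: 29.68
position: [572.7, 19.2, 20.0]
tool_rot: [-179.9, -0.0, -88.4]
wrist_force: [0.0, 0.5, 6.5]
grip_width: 6.6
```

servo_tool:
  deltas:
    - [[0,0,-1,0,0],[0,0,-4,0,0],[0,0,-5,0,0],[0,0,-2,-0.036,0],[0,0,0,0,0],[0,0,0,0,0]]

```text
clock: 30.42
position: [571.2, 19.0, 138.2]
tool_rot: [179.9, -0.0, -86.4]
wrist_force: [0.4, 0.3, -0.1]
grip_width: 6.9
```

```bash
python3 -c "
from h import *
go(520.5,-200.1,140,-86.4);s=env.sense();print(s['position'],s['tool_rot'],s['grip_width'])"
```

```text
turn(rad) 0.000 then shift cm x 21.55 y 6.43 z -0.18
[571.16257002  19.0366773  138.2483358 ] [ 1.79903347e+02 -1.04750603e-02 -8.63777994e+01] 6.860640169711698
```

servo_tool:
  deltas:
    - [[3,1,0,0,0],[5,1.4,0,0,0],[5,1.4,0,0,0],[5,1.4,0,0,0],[3.5,1.2,0,0,0],[0,0,0,0,0],[0,0,3,0,0],[0,0,4,0,0],[0,0,1.3,0,0],[0,0,0,0,0]]

```text
clock: 31.68
position: [521.3, -198.1, 54.9]
tool_rot: [179.9, 0.1, -86.3]
wrist_force: [0.0, 0.1, -0.6]
grip_width: 7.0
```

servo_tool:
  deltas:
    - [[0,0,0,0,0],[0,0,0,0,0]]

```text
clock: 31.92
position: [522.8, -199.5, 57.2]
tool_rot: [-179.9, -0.0, -86.4]
wrist_force: [-0.6, 0.2, -0.3]
grip_width: 6.8
```

```bash
python3 - <<'E'
from h import *
go(520.5,-200.1,23.8,-86.4);s=env.sense();print(s['position'],s['wrist_force'],s['grip_width'])
E
```

```text
turn(rad) 0.001 then shift cm x 0.04 y 0.24 z 3.34
[ 522.81962363 -199.51371904   57.17975649] [-0.61449012  0.20667498 -0.32265525] 6.791170657036812
```

servo_tool:
  deltas:
    - [[0.05,0.2,1,0,0],[0,0,0.8,0,0],[0,0,0.6,0,0],[0,0,0.4,0,0],[0,0,0.3,0,0],[0,0,0.3,0,0],[0,0,0,0,0]]

```text
clock: 32.8
position: [522.0, -199.8, 23.7]
tool_rot: [-179.8, -0.1, -86.3]
wrist_force: [-0.2, 0.4, 11.6]
grip_width: 6.9
```

Seated (force up at the expected height). I'll release, lift clear and check.

servo_tool:
  deltas:
    - [[0,0,0,0,15],[0,0,0,0,15],[0,0,-2,0,15],[0,0,-4,0,20],[0,0,-6,0,45],[-4,0,-3,0,0],[-6,0,0,0,0],[-6,0,0,0,0],[-4,0,0,0,0],[0,0,0,0,0]]

```text
clock: 34.05
position: [506.2, 3.7, 171.9]
tool_rot: [179.9, 0.1, -85.9]
wrist_force: [-0.4, -0.3, -0.1]
grip_width: 0.3
```

```bash
python3 - <<'E'
from h import *
t=cam('top','top5.png')['frame'][:,:,::-1]; q=cam('scene','scene5.png')['frame'][:,:,::-1]
r=lambda im:cv2.resize(cv2.convertScaleAbs(im,alpha=1.6),(480,576),interpolation=cv2.INTER_CUBIC)
a=cv2.resize(cv2.convertScaleAbs(t[165:265,325:415],alpha=1.6),(378,420),interpolation=cv2.INTER_CUBIC)
b=cv2.resize(cv2.convertScaleAbs(q[220:320,140:240],alpha=1.6),(420,420),interpolation=cv2.INTER_CUBIC)
cv2.imwrite('pics/d5.png',np.hstack([a,b])); s=env.sense();print(s['position'],s['grip_width'])
E
```

```text
[506.49453923  -0.65980613 171.58864978] 0.025656649504131553
```

View pics/d5.png

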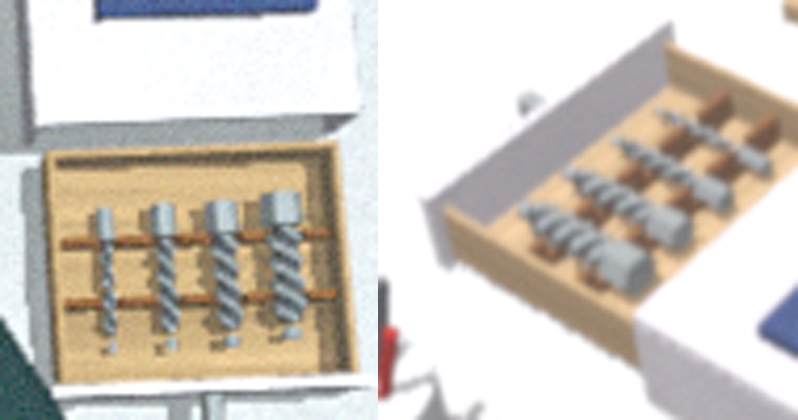

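All four bits lie in their slots in size order, within a few mm lengthwise. Next I'll close the drawer by its tab.

```bash
python3 - <<'E'
from h import *
go(419.5,-266.5,40,-86.4)
E
```

```text
turn(rad) 0.002 then shift cm x 25.99 y 10.35 z 13.16
```

servo_tool:
  deltas:
    - [[0,5,0,0,50],[0,5.3,0,0,50],[5,0,0,0,50],[5,0,0,0,50],[5,0,0,0,50],[5,0,0,0,50],[5,0,0,0,50],[1,0,0,0,50],[0,0,4,0,50],[0,0,0,0,50]]

```text
clock: 35.4
position: [417.9, -265.9, 129.9]
tool_rot: [179.6, 0.2, -86.4]
wrist_force: [-0.6, 0.4, 1.0]
grip_width: 42.6
```

servo_tool:
  deltas:
    - [[0,0,4,0,50],[0,0,4,0,50],[0,0,1,0,50],[0,0,0,0,50],[0,0,0,0,0],[0,0,0,0,0],[0,0,0,0,0],[0,0,0,0,0],[0,0,0,0,0]]
  newtons: 80

```text
clock: 36.52
position: [421.9, -266.4, 43.6]
tool_rot: [-179.9, -0.1, -86.3]
wrist_force: [0.5, 1.1, 5.5]
grip_width: 9.5
```

servo_tool:
  deltas:
    - [[0,-0.5,0,0,0],[0,-1,0,0,0],[0,-1.5,0,0,0],[0,-2,0,0,0],[0,-2.5,0,0,0],[0,-2.5,0,0,0],[0,-2.5,0,0,0],[0,-2,0,0,0],[0,-1.5,0,0,0],[0,-0.7,0,0,0]]

```text
clock: 37.78
position: [589.1, -255.7, 43.7]
tool_rot: [-179.9, -0.0, -86.3]
wrist_force: [-2.1, 0.6, 8.6]
grip_width: 9.7
```

servo_tool:
  deltas:
    - [[0,-0.3,0,0,0],[0,-0.2,0,0,0],[0,-0.2,0,0,0],[0,-0.2,0,0,0],[0,0,0,0,0]]

```text
clock: 38.4
position: [594.8, -255.4, 43.7]
tool_rot: [179.8, -0.0, -86.4]
wrist_force: [-4.9, 1.4, 10.6]
grip_width: 9.3
```

servo_tool:
  deltas:
    - [[0,-0.2,0,0,0],[0,-0.2,0,0,0],[0,-0.2,0,0,0],[0,0,0,0,0]]

```text
clock: 38.9
position: [594.7, -255.4, 43.7]
tool_rot: [179.1, 0.0, -86.4]
wrist_force: [-13.9, 1.4, 21.2]
grip_width: 9.8
```

Shut against its stop (position stalled, force rising). Release, rise, and measure the tape again.

servo_tool:
  deltas:
    - [[0,0.4,0,0,0],[0,0,0,0,50],[0,0,0,0,50],[0,0,-5,0,50],[0,0,-5,0,50],[0,0,-5,0,50],[0,0,-3,0,80],[0,0,0,0,80]]

```text
clock: 39.9
position: [601.0, -255.5, 225.0]
tool_rot: [-179.6, -0.1, -86.3]
wrist_force: [-0.9, -0.2, 0.6]
grip_width: 68.3
```

```bash
python3 - <<'E'
from h import *
t=cam('top','top6.png')['frame'][:,:,::-1]; q=cam('scene','scene6.png')['frame'][:,:,::-1]
r=lambda im,w,h:cv2.resize(cv2.convertScaleAbs(im,alpha=1.6),(w,h),interpolation=cv2.INTER_CUBIC)
o=np.vstack([np.hstack([r(t[165:270,155:255],400,420),r(q[155:260,275:375],400,420)]),np.hstack([r(t[120:220,315:415],180,180),np.zeros((180,620,3),np.uint8)])])
cv2.imwrite('pics/e6.png',o)
E
```

```text
(no output)
```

View pics/e6.png

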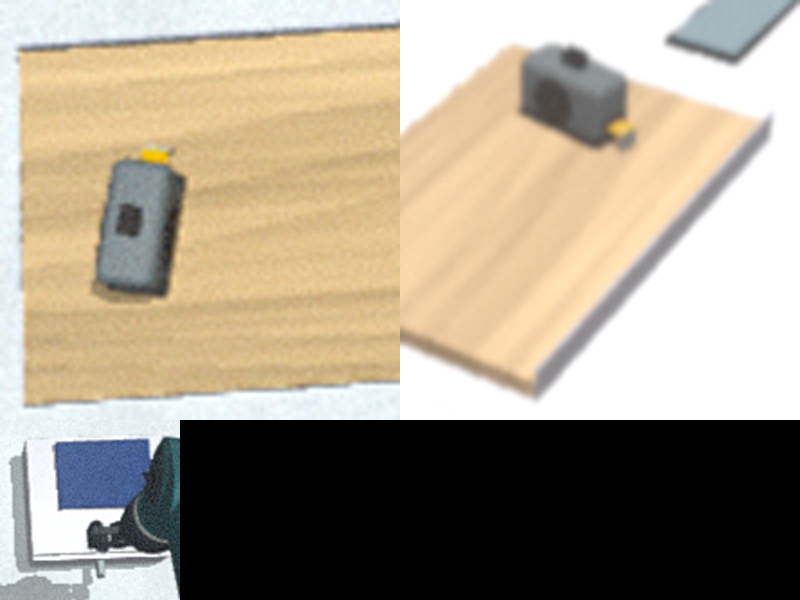

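The tape stands at top-crop (135,225), lock at (129,220) and yellow blade stub at (155,155), pointing at the lip with a yaw of about 0–8° off. The drawer is shut.

```bash
cat > tape.py <<'E'
from h import *
def tape(x0=150,x1=230,y0=172,y1=262):
    c=cam('top');f=c['frame'];h=cv2.cvtColor(f,cv2.COLOR_RGB2HSV).astype(int)
    m=np.zeros(f.shape[:2],np.uint8);m[y0:y1,x0:x1]=(h[y0:y1,x0:x1,1]<75)
    n,l,st,ce=cv2.connectedComponentsWithStats(m)
    ok=[i for i in range(1,n) if 150<st[i,4]<1200];i=max(ok,key=lambda i:st[i,4]);m=l==i
    print('box',st[i])
    rows=range(st[i,1]+6,st[i,1]+st[i,3]-6);E=np.array([ray(c,np.argmax(m[r])-.5,r,76)[:2] for r in rows])
    k=np.polyfit(E[:,0],E[:,1],1);print('left edge yaw %.1f  y at 520: %.1f'%(np.degrees(np.arctan(k[0])),np.polyval(k,520)))
    v=f.max(2).astype(int);lk=m&(v<45);
    n,l,st2,ce=cv2.connectedComponentsWithStats(lk.astype(np.uint8))
    for j in range(1,n):
        if st2[j,4]>8: print('dark',st2[j],'world z88',ray(c,*ce[j],88).round(1))
    ye=(h[...,1]>200)&(h[...,2]>110);ye[:y0]=0;ye[y1:]=0;ye[:,:x0]=0;ye[:,x1:]=0
    p=np.argwhere(ye);print('yellow',len(p),p.mean(0)[::-1],ray(c,*p.mean(0)[::-1],36).round(1) if len(p) else 0)
    return c,m
if __name__=='__main__': tape()
E
python3 tape.py
```

```text
box [179 204  22  35 586]
left edge yaw -5.9  y at 520: 282.6
dark [185 217   5   7  18] world z88 [533.1 258.2  88. ]
dark [195 216   5  17  27] world z88 [523.9 231.7  88. ]
yellow 12 [193.5 203.5] [588.1 254.8  36. ]
```

```bash
python3 -c "
from h import *
go(533,258.7,130,-95.3)"
```

```text
turn(rad) 0.156 then shift cm x -50.54 y 11.19 z 9.05
```

servo_tool:
  deltas:
    - [[0,0,0,0.156,95],[-5.6,1.2,0,0,95],[-5.6,1.2,0,0,95],[-5.6,1.2,0,0,95],[-5.6,1.2,0,0,95],[-5.6,1.2,0,0,95],[-5.6,1.2,0,0,95],[-5.6,1.2,0,0,95],[-5.6,1.3,0,0,95],[-5.6,1.3,0,0,95]]

```text
clock: 41.3
position: [534.3, 258.1, 220.0]
tool_rot: [179.8, -0.1, -95.3]
wrist_force: [1.1, -0.8, -0.8]
grip_width: 81.1
```

servo_tool:
  deltas:
    - [[0,0,3,0,95],[0,0,3,0,95],[0,0,2,0,95],[0,0,0,0,95],[0,0,0,0,95]]

```text
clock: 41.92
position: [535.4, 257.0, 141.7]
tool_rot: [180.0, -0.0, -95.3]
wrist_force: [-0.5, -0.2, -0.3]
grip_width: 81.0
```

```bash
python3 - <<'E'
from h import *
go(533,258.7,37,-95.3)
t=cam('top','top7.png')['frame'][:,:,::-1]; q=cam('scene','scene7.png')['frame'][:,:,::-1]
r=lambda im,w,h:cv2.resize(cv2.convertScaleAbs(im,alpha=1.6),(w,h),interpolation=cv2.INTER_CUBIC)
cv2.imwrite('pics/e7.png',np.hstack([r(t[165:270,155:255],400,420),r(q[120:225,275:375],400,420)]))
E
```

```text
turn(rad) 0.000 then shift cm x -0.14 y 0.25 z 10.47
```

View pics/e7.png

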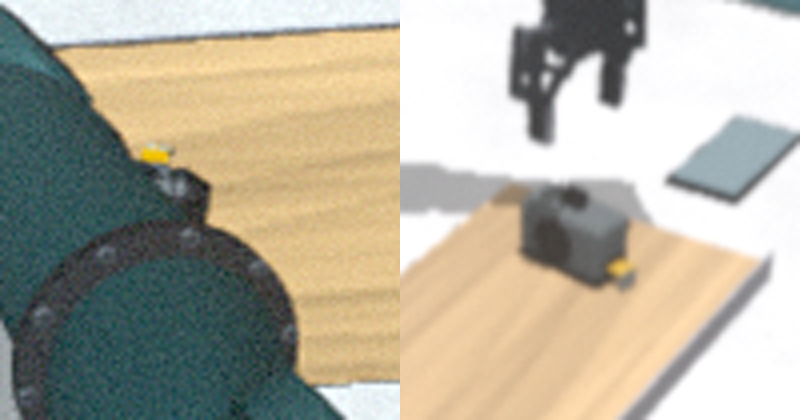

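The tape has not moved and the open fingers straddle it above, so I'll descend and grip.

servo_tool:
  deltas:
    - [[-0.1,0.2,4,0,95],[0,0,4,0,95],[0,0,2.4,0,95],[0,0,0,0,95],[0,0,0,0,95],[0,0,0,0,30],[0,0,0,0,30],[0,0,0,0,30],[0,0,0,0,30],[0,0,0,0,30]]
  newtons: 60

```text
clock: 43.28
position: [534.6, 259.8, 39.4]
tool_rot: [-179.9, 0.2, -95.3]
wrist_force: [0.7, 2.6, 6.1]
grip_width: 43.6
```

servo_tool:
  deltas:
    - [[0,0,0,0,30],[0,0,0,0,30],[0,0,-0.5,0,30],[0,0,-1,0,30],[0,0,-1,0,30],[0,0,0,0,30],[0,0,0,0,30]]

```text
clock: 44.15
position: [533.5, 257.9, 63.0]
tool_rot: [180.0, -0.0, -95.3]
wrist_force: [-0.1, -0.3, -4.5]
grip_width: 43.1
```

```bash
python3 -c "
from h import *
s=env.sense();print(s['position'],s['tool_rot'],s['wrist_force'],s['grip_width'])
go(624.9,253.4,65,-84.8)"
```

```text
[533.45003447 257.90856964  62.97489061] [ 1.79987822e+02 -1.34608541e-02 -9.52913037e+01] [-0.13070434 -0.34679614 -4.50667516] 43.13405673230564
turn(rad) -0.183 then shift cm x 1.28 y -9.07 z -0.20
```

servo_tool:
  deltas:
    - [[0,0,0,-0.09,30],[0,0,0,-0.093,30],[0.6,-2,0,0,30],[0.7,-3,0,0,30],[0,-3,0,0,30],[0,-1,0,0,30],[0,0,0,0,30],[0,0,0,0,30],[0,0,0,0,30]]

```text
clock: 45.28
position: [622.8, 253.6, 62.9]
tool_rot: [179.9, -0.0, -84.7]
wrist_force: [0.6, 0.0, -4.2]
grip_width: 43.2
```

```bash
python3 - <<'E'
from h import *
s=env.sense();print(s['position'],s['tool_rot'],s['wrist_force'],s['grip_width'])
t=cam('top','top8.png')['frame'][:,:,::-1]; q=cam('scene','scene8.png')['frame'][:,:,::-1]
r=lambda im,w,h:cv2.resize(cv2.convertScaleAbs(im,alpha=1.6),(w,h),interpolation=cv2.INTER_CUBIC)
cv2.imwrite('pics/e8.png',np.hstack([r(t[145:225,155:235],400,400),r(q[130:210,300:380],400,400)]))
E
```

```text
[622.7633931  253.56735316  62.85014125] [ 1.79907706e+02 -2.15389905e-02 -8.47168882e+01] [ 0.60714677  0.02153999 -4.24640178] 43.24212802311217
```

View pics/e8.png

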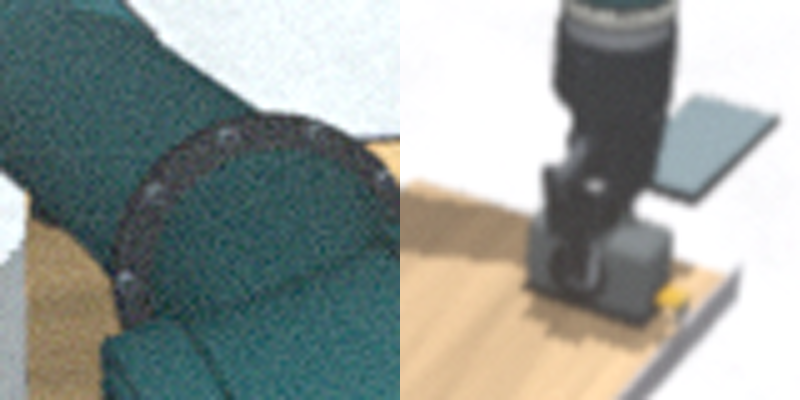

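The gripped case is level and square, with the yellow blade stub and hook at (670,298) in the scene crop over the lip. I'll check the lip line in both views before lowering.

```bash
python3 - <<'E'
from h import *
t=env.read_camera('top');s=env.read_camera('scene')
ti=cv2.cvtColor(cv2.imread('pics/top6.png'),cv2.COLOR_BGR2HSV).astype(int);si=cv2.cvtColor(cv2.imread('pics/scene6.png'),cv2.COLOR_BGR2HSV).astype(int)
n=np.array([.9959,.0906,0]);v=np.array([-.0906,.9959,0]);L=np.array([675.7,258,30.])
from scipy.ndimage import map_coordinates as mc
for nm,c,im in(('top',t,ti),('scene',s,si)):
    print(nm,'offset: sat/val, averaged along lip')
    S=[]
    for k in np.arange(-12,22,2.):
        P=np.array([proj(c,L+k*n+a*v) for a in np.arange(-260,-20,4)])
        S.append((k,*[int(mc(im[...,j],[P[:,1],P[:,0]],order=1).mean()) for j in(1,2)]))
    print(S)
p=env.sense()['position'];C=np.array([p[0],p[1],42+29])
for d in(59,62): 
    h=C+d*n; h[2]=45; print('hook proj scene crop',((proj(s,h)-[300,130])*5).round(0), 'blade top', ((proj(s,h+[0,0,16])-[300,130])*5).round(0))
E
```

```text
top offset: sat/val, averaged along lip
[(np.float64(-12.0), 90, 150), (np.float64(-10.0), 90, 150), (np.float64(-8.0), 91, 150), (np.float64(-6.0), 92, 148), (np.float64(-4.0), 88, 134), (np.float64(-2.0), 67, 106), (np.float64(0.0), 33, 94), (np.float64(2.0), 21, 117), (np.float64(4.0), 19, 143), (np.float64(6.0), 14, 154), (np.float64(8.0), 12, 156), (np.float64(10.0), 10, 156), (np.float64(12.0), 11, 155), (np.float64(14.0), 11, 155), (np.float64(16.0), 11, 155), (np.float64(18.0), 11, 155), (np.float64(20.0), 11, 155)]
scene offset: sat/val, averaged along lip
[(np.float64(-12.0), 78, 159), (np.float64(-10.0), 78, 160), (np.float64(-8.0), 78, 161), (np.float64(-6.0), 78, 162), (np.float64(-4.0), 77, 162), (np.float64(-2.0), 73, 160), (np.float64(0.0), 63, 157), (np.float64(2.0), 48, 150), (np.float64(4.0), 31, 138), (np.float64(6.0), 16, 123), (np.float64(8.0), 8, 107), (np.float64(10.0), 6, 97), (np.float64(12.0), 6, 92), (np.float64(14.0), 6, 91), (np.float64(16.0), 5, 94), (np.float64(18.0), 5, 102), (np.float64(20.0), 4, 117)]
hook proj scene crop [277. 316.] blade top [279. 295.]
hook proj scene crop [281. 317.] blade top [283. 297.]
```

servo_tool:
  deltas:
    - [[0,-0.4,0,0,30],[0,0,0,0,30],[0,0,0.8,0,30],[0,0,0.8,0,30],[0,0,0.5,0,30],[0,0,0.2,0,30],[0,0,0,0,30],[0,0,0,0,30]]

```text
clock: 46.48
position: [628.7, 253.9, 40.2]
tool_rot: [-180.0, 0.0, -84.8]
wrist_force: [0.5, 0.1, -5.1]
grip_width: 43.7
```

```bash
python3 - <<'E'
from h import *
s=env.sense();print(s['position'],s['tool_rot'],s['wrist_force'],s['grip_width'])
q=cam('scene','scene9.png')['frame'][:,:,::-1]
cv2.imwrite('pics/e9.png',cv2.resize(cv2.convertScaleAbs(q[150:210,320:400],alpha=1.6),(640,480),interpolation=cv2.INTER_CUBIC))
E
```

```text
[628.67593901 253.9387992   40.15987346] [-1.79957502e+02  2.42769683e-02 -8.47930176e+01] [ 0.52379637  0.06399486 -5.12011224] 43.66950819328007
```

View pics/e9.png

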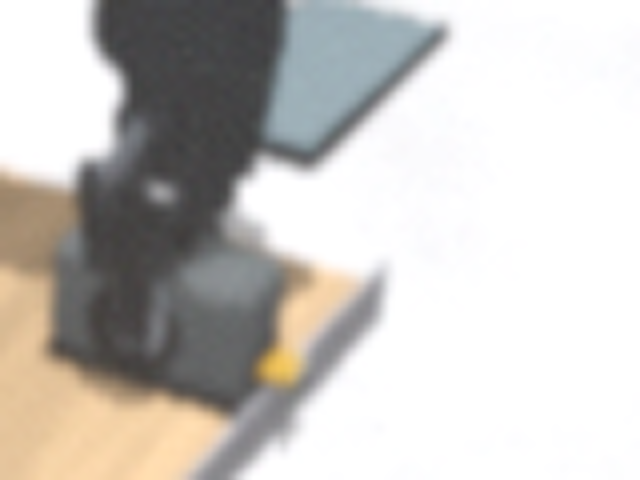

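The hook hangs outside the lip at (285,425), with the yellow blade over the lip at (278,368) and the case just above the board. Now I'll draw straight back about 63 mm.

servo_tool:
  deltas:
    - [[0,0.3,0.05,0,30],[0,0.7,0,0,30],[0,1,0,0,30],[0,1,0,0,30],[0,1,0,0,30],[0,1,0,0,30],[0,0.8,0,0,30],[0,0.5,0,0,30],[0,0,0,0,30],[0,0,0,0,30]]

```text
clock: 47.78
position: [566.0, 248.2, 39.5]
tool_rot: [-180.0, 0.0, -84.8]
wrist_force: [1.6, 0.1, -3.4]
grip_width: 43.2
```

```bash
python3 - <<'E'
from h import *
s=env.sense();print(s['position'],s['tool_rot'],s['wrist_force'],s['grip_width'])
sc=cam('scene','scene10.png');t=cam('top','top10.png')
for nm,c in(('scene',sc),('top',t)):
    h=cv2.cvtColor(c['frame'],cv2.COLOR_RGB2HSV).astype(int)
    y=(h[...,0]>20)&(h[...,0]<33)&(h[...,1]>190)&(h[...,2]>100);p=np.argwhere(y)
    P=np.array([ray(c,q[1],q[0],35) for q in p]) if len(p) else np.zeros((0,3))
    n=np.array([.9959,.0906]);k=(P[:,:2]-[675.7,258])@n if len(p) else []
    print(nm,len(p),p[:,::-1].min(0) if len(p) else '',p[:,::-1].max(0) if len(p) else '', 'along n: ',np.min(k),np.max(k)) if len(p) else print(nm,'none')
E
```

```text
[566.02019086 248.16825224  39.51722615] [-1.79974452e+02  1.65219826e-02 -8.48017780e+01] [ 1.57735332  0.12269595 -3.44932133] 43.195794885807516
scene none
top 55 [192 173] [197 182] along n:  -24.187516192085546 3.638988395353807
```

Blade is out: the spring pulls +1.6 N along x and the yellow reaches the lip face. Set down, let go, rise clear and check from the top.

servo_tool:
  deltas:
    - [[0,0,0.1,0,30],[0,0,0.05,0,30],[0,0,0,0,30],[0,0,0,0,30]]

```text
clock: 48.38
position: [565.9, 248.2, 39.4]
tool_rot: [-179.9, -0.0, -84.8]
wrist_force: [-1.3, -0.7, 5.5]
grip_width: 43.3
```

servo_tool:
  deltas:
    - [[0,0,0,0,53],[0,0,0,0,60],[0,0,0,0,75],[0,0,0,0,80],[0,0,-3,0,80],[0,0,-5,0,80],[0,0,-5,0,60],[0,6,-3,0,0],[0,6,0,0,0],[0,0,0,0,0]]

```text
clock: 49.62
position: [443.6, 235.6, 195.5]
tool_rot: [179.7, -0.2, -84.5]
wrist_force: [0.0, -0.9, 0.6]
grip_width: 0.4
```

```bash
python3 - <<'E'
from h import *
s=env.sense();print(s['position'],s['tool_rot'],s['wrist_force'],s['grip_width'])
t=cam('top','top11.png')['frame'][:,:,::-1]; q=cam('scene','scene11.png')['frame'][:,:,::-1]
r=lambda im,w,h:cv2.resize(cv2.convertScaleAbs(im,alpha=1.6),(w,h),interpolation=cv2.INTER_CUBIC)
cv2.imwrite('pics/e11.png',np.hstack([r(t[160:240,155:235],400,400),r(q[140:220,320:400],400,400)]))
E
python3 tape.py
```

```text
[443.64104866 235.59939624 195.46959731] [179.69385549  -0.23171519 -84.50991825] [ 0.00099567 -0.86060534  0.61114398] 0.4143091163375304
box [ 150  172   80   90 1007]
left edge yaw 34.8  y at 520: 309.5
dark [153 206  26  22  48] world z88 [539.7 317.7  88. ]
dark [178 228  25  23 128] world z88 [474.9 251.   88. ]
yellow 122 [194.45901639 183.25409836] [648.1 255.7  36. ]
```

View pics/e11.png

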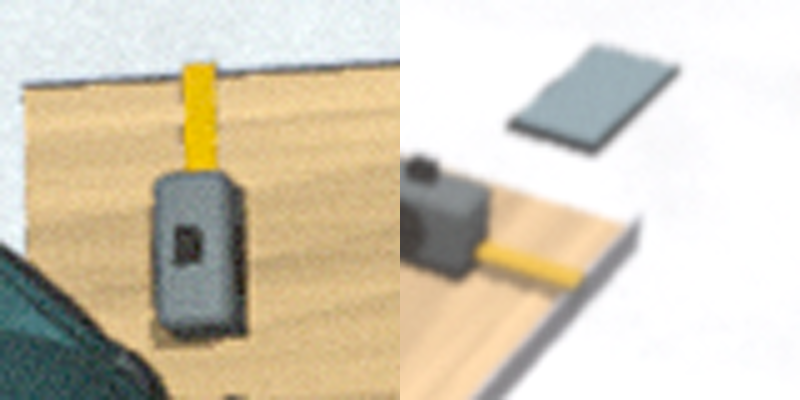

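The top view shows yellow blade from the case at (200,172) to just past the lip at (200,62), and the lock is at (187,245). The case is square to the lip and standing. Now measure the blade shown and the lock position.

```bash
python3 - <<'E'
from h import *
c=cam('top');f=c['frame'];h=cv2.cvtColor(f,cv2.COLOR_RGB2HSV).astype(int)
y=(h[...,0]>18)&(h[...,0]<34)&(h[...,1]>180)&(h[...,2]>100);y[:165]=0;y[200:]=0;y[:,:185]=0;y[:,205:]=0
p=np.argwhere(y);col=p[:,1].mean();r0,r1=p[:,0].min()-.5,p[:,0].max()+.5
far=ray(c,col,r0,35);near=ray(c,col,r1,76);print('hook end',far.round(1),'case front top',near.round(1))
k=np.polyfit(*zip(*[(ray(c,p[p[:,0]==r,1].mean(),r,35)[:2]) for r in np.unique(p[:,0])]),1);print('blade yaw',np.degrees(np.arctan(k[0])))
n=np.array([.9959,.0906]);print('from front to hook outer',(far-near)[:2]@n)
v=f.max(2)[202:216,186:198].astype(int);q=np.argwhere(v<40)+[202,186];print('lock',len(q),ray(c,q[:,1].mean(),q[:,0].mean(),87).round(1))
go(565,248.3,100,-84.8)
E
```

```text
hook end [680.6 257.8  35. ] case front top [609.5 245.6  76. ]
blade yaw 3.5105512386153315
from front to hook outer 71.91930236379291
lock 18 [564.8 247.2  87. ]
turn(rad) -0.001 then shift cm x -0.01 y -11.36 z 9.61
```

About 69–70 mm of blade shows. Lock is at (565,247.5). Press it with shut fingers.

servo_tool:
  deltas:
    - [[0,-4,0,0,0],[0,-4,0,0,0],[0,-3.3,2,0,0],[0,0,4,0,0],[0,0,2.6,0,0],[0,0,0,0,0],[0,0,0,0,0]]

```text
clock: 50.7
position: [564.1, 248.3, 110.5]
tool_rot: [-179.9, 0.1, -84.8]
wrist_force: [-0.5, 0.1, 0.7]
grip_width: 0.1
```

```bash
python3 -c "
from h import *
go(564.8,247.8,83,-84.8);print(env.sense()['position'])"
```

```text
turn(rad) -0.001 then shift cm x 0.05 y -0.06 z 2.75
[564.12760013 248.26623262 110.48342893]
```

servo_tool:
  deltas:
    - [[0,0,1,0,0],[0,0,0.8,0,0],[0,0,0.3,0,0],[0,0,0.3,0,0],[0,0,0.2,0,0],[0,0,0.2,0,0],[0,0,0,0,0]]

```text
clock: 51.58
position: [562.6, 247.6, 82.1]
tool_rot: [180.0, -0.0, -84.8]
wrist_force: [-0.3, -1.7, 4.2]
grip_width: 0.0
```

servo_tool:
  deltas:
    - [[0,0,0.1,0,0],[0,0,0.1,0,0],[0,0,0,0,0]]

```text
clock: 51.95
position: [562.7, 247.6, 82.0]
tool_rot: [-180.0, -0.1, -84.8]
wrist_force: [-3.4, -2.4, 17.2]
grip_width: -0.4
```

At the stop (17 N, no further travel). Rise straight up, retreat, and check.

servo_tool:
  deltas:
    - [[0,0,-0.5,0,0],[0,0,-2,0,0],[0,0,-5,0,0],[0,0,-5,0,0],[0,6,0,0,0],[0,6,0,0,0],[6,0,0,0,0],[6,0,0,0,0],[0,0,0,0,0],[0,0,0,0,0]]

```text
clock: 53.2
position: [454.7, 117.8, 205.7]
tool_rot: [-179.9, 0.1, -84.8]
wrist_force: [-0.3, 0.2, 0.4]
grip_width: -0.1
```

```bash
python3 - <<'E'
from h import *
print(env.sense()['wrist_force'],env.sense()['position'])
c=cam('top','top12.png');f=c['frame'];h=cv2.cvtColor(f,cv2.COLOR_RGB2HSV).astype(int);q=cam('scene','scene12.png')['frame'][:,:,::-1]
y=(h[...,0]>18)&(h[...,0]<34)&(h[...,1]>180)&(h[...,2]>100);y[:165]=0;y[200:]=0;y[:,:185]=0;y[:,205:]=0
p=np.argwhere(y);col=p[:,1].mean();r0,r1=p[:,0].min()-.5,p[:,0].max()+.5
far=ray(c,col,r0,35);near=ray(c,col,r1,76);print('hook end',far.round(1),'front',near.round(1),(far-near)[:2]@[.9959,.0906])
t=f[:,:,::-1];r=lambda im,w,h:cv2.resize(cv2.convertScaleAbs(im,alpha=1.6),(w,h),interpolation=cv2.INTER_CUBIC)
cv2.imwrite('pics/e12.png',np.vstack([np.hstack([r(t[160:240,155:235],400,350),r(q[140:220,300:380],400,350)]),np.hstack([r(t[120:220,315:415],240,240),r(q[230:350,190:330],280,240),np.zeros((240,280,3),np.uint8)])]))
E
```

```text
[-0.31858311  0.24980526  0.35321834] [454.698867   117.79292936 205.65297962]
hook end [680.6 257.8  35. ] front [609.5 245.6  76. ] 71.91930236379291
```

View pics/e12.png

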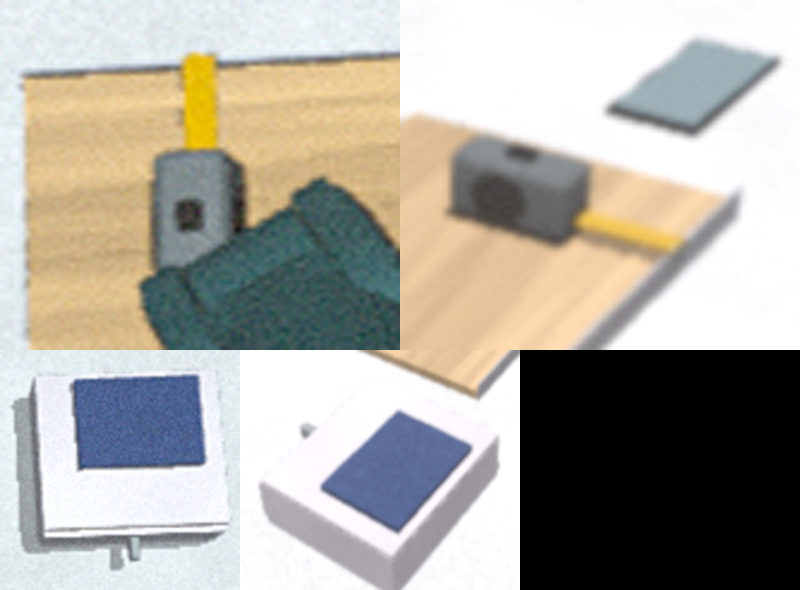

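The lock is down (low tab at (522,152) in the scene crop). The blade is unchanged from the case to the lip at (680,240), the case is square and standing, and the drawer is shut. Nothing touches the robot, so I'm handing in.

```bash
python3 -c "
from station import env
print(env.sign_off())"
```

```text
the job is handed in; nothing more can be done
None
```

The job is done and handed in at about 53 s of robot time; the sign-off gives no verdict, so success rests on the checks below.

**What I did:** I opened the drawer by its tab and laid the 25, 20, 15 and 10 mm bits in their own slots. I pushed the drawer shut until it stalled against its stop. I then squared the tape, hooked it over the outside of the lip, drew the case back, set it down and pressed the lock to its stop.

**Last checks:**
- **Bits:** all four lay in the right slots in the picture taken before closing, up to about 5 mm off centre lengthwise (14 mm allowed). I could not see them again once the drawer was shut.
- **Drawer:** it looks fully closed in both views.
- **Tape:** about 69 mm of blade shows, and the hook and case had not moved after the lock was pressed. The case stands square to the lip, and the lock went down about 8 mm.
- **Robot:** it stands clear and feels no contact force.

**Disagreements:** the two cameras placed the lip face about 4 mm apart. I used a value in between, and the hook caught the lip as planned. One tape measurement after release gave nonsense because the arm was in its window; I repeated it with a tighter window.

The tape shifted slightly partway through the run, so I measured it again before gripping it. I saw no loss of grip.

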